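Close the junction box and pack the kit tray

TASK

Close the junction box: set its loose cover on so that it sits down level on the rim all round, then stand the box key squarely over each of the two cover screws before turning, and turn each screw clockwise with the key until it stops. Pack up: stand the key upright in the tray's walled key bay, and lay whichever tools are there flat across the tray, each in the middle of its own marked place in order of use, from the end away from the key bay: scraper, file, spanner, screwdriver (a missing tool's place stays empty). Leave everything else on the bench where it is.

Things in the scene. Friction and masses are not known exactly. Their poses are not given: they have to be found in the camera images.
- box: Grey open-topped junction box, fixed to the bench, 116 (x) x 176 (y) x 60 mm high, walls 5 mm (opening 106 x 166 mm). Origin: centre of its underside, z up, long side along y.
- cover: Loose cover, 0.35-0.7 kg, right way up. Plate 120 (x) x 180 (y) x 6 mm; under it a rounded bead 10 mm deep, outline 101 x 161 mm, drops inside the box walls (2.5 mm play), either way round. On top: grip bar 20 (x) x 66 (y) x 30 mm at the centre, captive screws at y = +60, -60 mm. Origin: centre, bead underside; plate top z = 16 mm, bar top 46 mm. Seated: origin 50 mm above the box's.
- screw_a (a joint): Turn of the captive screw on the cover's +y side, rad: starts at 0 to 0.25, grows clockwise seen from above, hard stop (home) at 1.25; friction about 0.08 N m, stays where left.
- screw_b (a joint): The same for the screw on the cover's -y side.
- screw_a_foot (a point): Foot of the square screw head on the cover's +y side: on the screw's axis, level with the plate's top; x and y axes along the head's sides, turning with it. The head is 20 x 20 mm, 16 mm high, with a 4 mm conical lead above.
- screw_b_foot (a point): The same for the screw on the cover's -y side.
- key: Box key, 0.32 kg, standing on its socket: steel, 42 x 42 x 38 mm, with a square opening 23 x 23 mm, 30 mm deep, below; black square handle 28 x 28 mm from z = 46 to 122 mm, sides parallel to the socket's (grip here from above). Origin: centre of the socket's mouth, z up. Fully on a screw, its origin is at the screw's foot; about 0.16 rad of turning play each way on the head.
- tray: Grey kit tray, fixed, 190 (x) x 356 (y) x 16 mm high, floor 4 mm thick. Origin: centre of underside. Flat white lines mark four tool places, each 68 mm wide, lying along x, centred at y = +139 (first), +71 (second), +3 (third), -65 mm (fourth). A 16 mm high partition at y = -101.5 mm walls off the key bay at the -y end, 69 mm wide, centre y = -138.5 mm.
- scraper: Scraper lying flat, 145 mm long: wooden handle 85 x 24 x 16 mm (x = -72 to +12 mm), thin steel blade 44 mm wide at +x. Origin: mid-length, at its underside, x along it to the blade. Grip it near x = -20 mm. May be absent (then no pose).
- file: File lying flat, 145 mm long: pale wooden handle 60 x 26 x 16 mm (x = -72 to -12 mm), dark steel blade 18 x 8 mm at +x, its underside 4 mm up. Origin: mid-length, underside, x along it to the blade. Grip the handle near x = -24 mm. May be absent.
- spanner: Double open-ended steel spanner lying flat, 144 mm long, 10 mm thick: shank 16 mm wide, jaws 36 mm wide. Origin: mid-length, underside, x along it. Grip at the middle. May be absent.
- screwdriver: Screwdriver lying flat, 145 mm long: black handle 80 x 28 x 18 mm (x = -72 to +8 mm), round steel shaft 8 mm at +x. Origin: mid-length, underside, x along it to the tip. Grip near x = -22 mm. May be absent.
- spool: Bystander, leave alone: copper spool, 68 mm dia, 48 mm high.
- tape: Bystander, leave alone: grey tape roll lying flat, 90 mm dia, 24 mm high.
- can: Bystander, leave alone: upright aluminium can, 60 mm dia, 100 mm high.
- mug: Bystander, leave alone: white mug, 80 mm dia, 90 mm high.
- block: Bystander, leave alone: aluminium bar, 50 x 160 x 40 mm.
Mind the look-alikes: they are no part of the job. What is shaped like the cover but red is not meant.

How it is judged:
On the way, in this order (a step that is already met when the one before it is completed fails the run):
1. the cover sits level on the box's rim, let go (z of cover in the frame of box between 0.047 and 0.053 m and x of cover in the frame of box between -0.006 and 0.006 m and y of cover in the frame of box between -0.006 and 0.006 m and angle between cover's own z axis and vertical below 0.025 rad and contact force between the fingers and cover below 0.5 N), for 0.2 s.
2. the key stands square and fully over one of the cover screws, which is not yet turned (((distance between key and screw_a_foot below 0.005 m and angle between key's own z axis and vertical below 0.06 rad and value of joint screw_a below 0.4 rad) or (distance between key and screw_b_foot below 0.005 m and angle between key's own z axis and vertical below 0.06 rad and value of joint screw_b below 0.4 rad))), for 0.2 s.
3. both screws are turned home with the cover still seated (z of cover in the frame of box between 0.047 and 0.053 m and x of cover in the frame of box between -0.006 and 0.006 m and y of cover in the frame of box between -0.006 and 0.006 m and angle between cover's own z axis and vertical below 0.025 rad and value of joint each of screw_a, screw_b above 1.1 rad), for 0.2 s.
At the end, for the whole second after the job is handed in: Cover level (1.4 deg), within 6 mm of centred on the rim; screws past 1.1 rad; key upright on the key bay floor; tools present lie flat in the tray, within 30 mm of their place's centre line, 25 mm of the tray's middle line, 17 deg of straight across; all at rest (all of step 3 and y of key in the frame of tray between -0.155 and -0.122 m and x of key in the frame of tray between -0.075 and 0.075 m and z of key in the frame of tray below 0.008 m and angle between key's own z axis and vertical below 0.05 rad and linear speed of each of key, scraper, file, spanner, screwdriver below 0.02 m/s and y of scraper in the frame of tray between 0.109 and 0.169 m and x of scraper in the frame of tray between -0.025 and 0.025 m and z of each of scraper, file, spanner, screwdriver in the frame of tray below 0.01 m and angle between each of scraper, file, spanner, screwdriver's own z axis and vertical below 0.15 rad and angle between the x axis of each of scraper, file, spanner, screwdriver and the x axis of tray, either way round below 0.3 rad and y of file in the frame of tray between 0.041 and 0.101 m and x of file in the frame of tray between -0.025 and 0.025 m and y of spanner in the frame of tray between -0.027 and 0.033 m and x of spanner in the frame of tray between -0.025 and 0.025 m and y of screwdriver in the frame of tray between -0.095 and -0.035 m and x of screwdriver in the frame of tray between -0.025 and 0.025 m); the robot touches nothing.
It fails at once if a screw is turned while the key on it stands askew ((velocity of joint screw_a above 0.1 rad/s and contact force between key and cover above 1 N and angle between key's own z axis and vertical above 0.12 rad) or (velocity of joint screw_b above 0.1 rad/s and contact force between key and cover above 1 N and angle between key's own z axis and vertical above 0.12 rad)).
It fails at once if a screw is turned with the fingers instead of the key ((velocity of joint screw_a above 0.1 rad/s and contact force between the fingers and cover above 2 N) or (velocity of joint screw_b above 0.1 rad/s and contact force between the fingers and cover above 2 N)).
It fails at once if a bystander is pushed away (distance of any of spool, tape, can, mug, block from where it was at the start of the episode above 0.04 m).
Of scraper, file, spanner, screwdriver only 2 to 4 are there at a start; the rules pass over those that are not, and their reading is None.
At some moment in a run one of scraper, file, spanner, screwdriver may be knocked a few centimetres aside while the robot is not near it.
It also fails if it takes over 210 s, if anything falls off the work surface, if the arm or the gripper's body presses on something with over 40 N, if the wrist force passes 120 N, or if a joint passes its speed limit or range.

ROBOT

A 7-joint arm with a two-finger parallel gripper is mounted at the origin on the work surface. World frame = base frame: x ahead of the robot, y to its left, z up, the work surface at z = 0. Lengths are in m, angles in rad, forces in N, time in s.
With the tool pointing down it reaches from about 0.4 to 0.85 m from the base axis. Payload 4.5 kg.
Tool frame: the origin (TCP) lies on the centre line of the jaws, within the pads' length; the fingertips stand env.nose_length ahead of it and the grasp point (between the pads) lies 2 mm behind it (env.nose_length is the distance from the TCP to the fingertips, in m); z points along the fingers, y is the line along which they close (so a half turn about z gives the same grasp; the last joint's range is limited). The gripper opens to 85 mm and grips with 20 to 120 N. Pads are 22 mm wide; open, the fingers measure 114 mm over their backs; the gripper's body (76 mm by 85 mm) begins 54 mm behind the grasp point. The pads swing forward as they close: fully open they stand 13 mm farther back than shut.
Start: joints at [0.034, 0.689, -0.195, 1.565, 0.157, 0.902, -0.215], TCP at [0.625, 0, 0.248] pointing down, gripper open.
Joint ranges: [-3.01, 3.01], [-0.46, 2.08], [-1.47, 1.51], [0.13, 2.56], [-1, 4.14], [0.04, 2.09], [-2.66, 2.66]. Speed limits (rad/s): [2.57, 2.57, 3.14, 3.14, 3.14, 3.14, 3.14].

INTERFACE

Orientations are given as a rotation vector (axis times angle).
In Python, from bench import env, fingers, eyes, order gives the robot as it stands. Calls block until the motion is done:
- env.move_to(position, orientation): joint-space move of the TCP to a pose.
- env.move_linear(position, rot=None, rate=0.15): straight line of the TCP; rot=None keeps the orientation; rate is the mean speed in m/s.
- env.set_joints(angles): joint-space move.
- fingers.grip(opening, f_grip=None): finger opening in m; f_grip is the grip in N (None keeps the last); returns when the fingers have stopped.
- env.sleep(seconds).
- env.ik(position, orientation): joint angles nearest the present ones, or None.
- env.state(): the state.
- eyes.get_image(name): name is "scene" or "side" or "wrist"; returns (picture, depth): 480x640x3 uint8, red, green, blue; 480x640 float32, m along the optical axis (not along the pixel's ray), 0 where there is no reading.
- eyes.camera_model(name): a dict with "camera_matrix" (3x3 intrinsics, pixels), "dist_coeffs" ([k1, k2, p1, p2, k3] as OpenCV has them; the pictures are not rectified), "xyz" and "rotation" of the camera in the world; the wrist camera has in their place "tool_from_camera" (4x4, takes a point from camera to tool coordinates, whose origin is the TCP and whose axes are the flange's). Camera axes: x right, y up, looking along -z (the intrinsics and any distortion apply to the point x, -y, -z); pixel columns grow to the right and rows downward; lengths in m; the calibration is good to about 2 mm. A picture is of the moment at which its call begins: read the wrist's pose just before it. camera_model takes no time and is no camera call.
A pose or a line that the arm cannot do raises env.PlanningError and nothing moves.
- order.job_done(): hands the job in; it is judged then, once.
The state is a dict: "clock": time; "joint_pos": joint angles; "joint_velocities": joint speeds; "joint_efforts": joint torques, N m; "tcp_pos": TCP position; "eef_rot": TCP orientation; "ft_force": force on the tool from outside, world axes, zero at the start; "moment": the same for the moment, N m; "finger_gap": finger opening in m; "gripper_force": force on a finger pad.
Only numpy, scipy, OpenCV 4.12 (cv2) and the standard library are available. Lean on these libraries where they do the work, as an engineer would, in place of code of your own. Each camera call takes 0.05 s, during which the arm holds its last target. There are 200 camera calls.

## Working session

There is one attempt and no reset: what is moved stays moved. The work goes in short steps, each a Python script; the robot and the scene stay as the last script left them, time stands still between calls to the robot, and variables do not carry over. Pictures are saved under pics/ and viewed, at most 14 in all, crops included, and the job is handed in when it is done.

```bash
ls; mkdir -p pics
python3 - <<'E'
from bench import env, fingers, eyes, order
import cv2, numpy as np
s=env.state(); print(s, env.nose_length)
for n in ("scene","side","wrist"):
    im,d=eyes.get_image(n); cv2.imwrite(f"pics/{n}0.png",im[...,::-1]); np.savez(f"{n}0.npz",im=im,d=d)
    print(n,eyes.camera_model(n), (d>0).mean())
E
```

```text
pics
{'clock': 0.0, 'joint_pos': array([ 0.03381125,  0.69002789, -0.19451778,  1.56637435,  0.15728033,
        0.90249034, -0.21508189]), 'joint_velocities': array([-1.61994755e-03, -1.59237350e-03,  5.89265990e-04, -2.42552615e-04,
       -1.44668751e-04, -4.15204595e-05, -1.22726284e-03]), 'joint_efforts': array([ 1.13546095e-03, -5.39627159e+01, -1.26661520e+00, -1.58547074e+01,
        9.07521317e-03,  9.41080711e-03,  5.53111545e-05]), 'tcp_pos': array([ 6.24363983e-01, -4.90812438e-05,  2.47448631e-01]), 'eef_rot': array([-2.22045094, -2.22064129,  0.002246  ]), 'ft_force': array([-0.35728079,  0.09136205, -0.23084657]), 'moment': array([-6.60949070e-02, -2.53830140e-05,  5.68295498e-02]), 'gripper_force': 0.0, 'finger_gap': 0.0853332467983442} 0.017
scene {'camera_matrix': array([[529.13611557,   0.        , 314.629832  ],
       [  0.        , 529.13611557, 251.73346766],
       [  0.        ,   0.        ,   1.        ]]), 'dist_coeffs': array([-0.14660227,  0.        ,  0.        ,  0.        ,  0.        ]), 'xyz': array([1.26725194, 0.07083301, 1.32154311]), 'rotation':
[... 409 characters left out ...]
6421333 , -0.13528193, -0.3560509 ])} 0.9961067708333333
wrist {'camera_matrix': array([[332.68888026,   0.        , 320.73278984],
       [  0.        , 332.68888026, 236.83589064],
       [  0.        ,   0.        ,   1.        ]]), 'dist_coeffs': array([-0.00222775,  0.        ,  0.        ,  0.        ,  0.        ]), 'tool_from_camera': array([[-1.11577781e-03,  9.65335893e-01,  2.61008368e-01,
         6.67945456e-02],
       [ 9.99998939e-01,  8.32775890e-04,  1.19485891e-03,
         3.99008660e-04],
       [ 9.36078714e-04,  2.61009424e-01, -9.65335799e-01,
        -1.25980788e-01],
       [ 0.00000000e+00,  0.00000000e+00,  0.00000000e+00,
         1.00000000e+00]])} 0.98958984375
```

View pics/scene0.png

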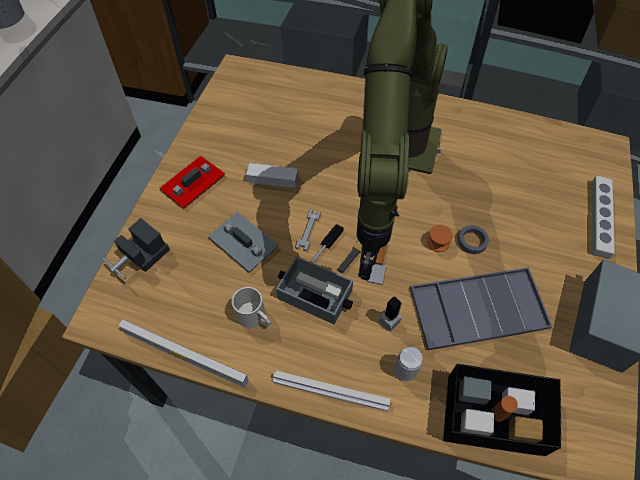

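View pics/side0.png

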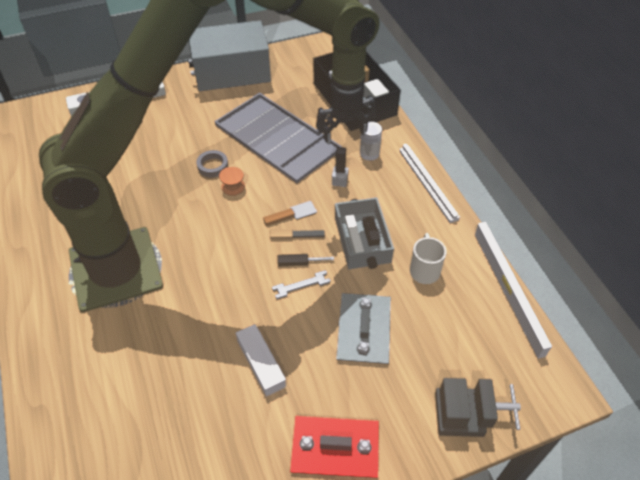

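Scene: grey cover at (243,240), red decoy cover at (192,182), box (315,290), key (391,312), tray (480,307). The tools are spanner (308,229), screwdriver (328,242), file (348,260) and scraper (378,268). Side view: grey cover at (365,328), red decoy at (336,446), and all four tools at x≈270-330, y≈215-285. Candidates for the cover are grey (243,240) and red (192,182); I take the grey one. Candidates for the key: only the one at (391,312).

```bash
cat > h.py <<'E'
from bench import env, fingers, eyes, order
import cv2, numpy as np
from scipy.spatial.transform import Rotation as R
def cam(name, st=None):
    c=eyes.camera_model(name)
    if name=="wrist":
        st=st or env.state(); T=c["tool_from_camera"]; Rt=R.from_rotvec(st["eef_rot"]).as_matrix()
        return c["camera_matrix"],c["dist_coeffs"],Rt@T[:3,3]+st["tcp_pos"],Rt@T[:3,:3]
    return c["camera_matrix"],c["dist_coeffs"],c["xyz"],R.from_rotvec(c["rotation"]).as_matrix()
def rays(K,D,M,px):
    n=cv2.undistortPoints(np.asarray(px,float).reshape(-1,1,2),K,D).reshape(-1,2)
    return np.c_[n[:,0],-n[:,1],-np.ones(len(n))]@M.T
def plane(px,z,c):
    K,D,o,M=c; r=rays(K,D,M,px); return o+r*((z-o[2])/r[:,2])[:,None]
def cloud(name,d,st=None,c=None):
    K,D,o,M=c or cam(name,st); v,u=np.mgrid[:480,:640]
    r=rays(K,D,M,np.c_[u.ravel(),v.ravel()])
    return (o+r*d.ravel()[:,None]).reshape(480,640,3)
def ortho(P,im,x0,x1,y0,y1,s=0.001):
    """top view: rows = x descending, cols = y descending (y left)"""
    h,w=int((x1-x0)/s),int((y1-y0)/s); out=np.zeros((h,w,3),np.uint8); Z=np.full((h,w),-1.)
    p=P.reshape(-1,3); q=im.reshape(-1,3); r=((x1-p[:,0])/s).astype(int); c=((y1-p[:,1])/s).astype(int)
    k=(r>=0)&(r<h)&(c>=0)&(c<w)&(p[:,2]<.2); o=np.argsort(p[k,2]); out[r[k][o],c[k][o]]=q[k][o]; Z[r[k][o],c[k][o]]=p[k,2][o]
    return out,Z
def rect(xy):
    (c,sz,a)=cv2.minAreaRect((np.asarray(xy,np.float32)*1000)); 
    if sz[0]<sz[1]: sz=sz[::-1]; a+=90
    a=(a+90)%180-90
    return np.array(c)/1000,sz,a   # angle of long side from +x, deg
def down(th):
    """tool pointing down, closing line (tool y) at angle th (rad) from world x"""
    y=np.array([np.cos(th),np.sin(th),0]); z=np.array([0,0,-1.]); return R.from_matrix(np.c_[np.cross(y,z),y,z]).as_rotvec()
def snap(n):
    st=env.state(); im,d=eyes.get_image(n); return im,d,cam(n,st)
E
python3 - <<'E'
from h import *
outs=[]
for n in ("side","scene"):
    f=np.load(n+"0.npz"); P=cloud(n,f["d"]); im=f["im"]
    tbl=P[...,2][(P[...,0]>.3)&(P[...,0]<.9)&(abs(P[...,1])<.5)]; t=tbl[abs(tbl)<.01]; print(n,np.median(t),t.std())
    o,Z=ortho(P,im,.25,.95,-.55,.6,.0025); outs.append(cv2.resize(o,None,fx=1.7,fy=1.05) if 0 else o)
    # heights clusters
    m=((P[...,2]>.006)&(P[...,2]<.15)&(P[...,0]>.3)&(P[...,0]<.95)&(abs(P[...,1])<.6)).astype(np.uint8)
    N,L,S,C=cv2.connectedComponentsWithStats(m)
    for i in range(1,N):
        if S[i,4]>60:
            k=L==i; c,sz,a=rect(P[k][:,:2]); print(n,C[i].round(),S[i,4],c.round(3),np.round(sz),round(a,1),"zmax",np.percentile(P[k][:,2],98).round(3),"rgb",np.median(im[k],0))
o=cv2.resize(np.vstack(outs),None,fx=1,fy=1); o=cv2.resize(o,(460,560)); cv2.imwrite("pics/ortho0.png",cv2.resize(o,(656,600) if 0 else (492,598))[...,::-1])
E
```

```text
side -0.0012833088587191899 0.0036423690823893947
side [242.  66.] 1970 [0.508 0.581] [202.  39.] -0.0 zmax 0.131 rgb [86. 87. 87.]
side [323.  74.] 716 [0.744 0.471] [157.  58.] 67.4 zmax 0.1 rgb [57. 50. 44.]
side [377. 105.] 2098 [0.865 0.286] [402. 114.] 63.9 zmax 0.101 rgb [91. 86. 82.]
side [299. 148.] 1468 [0.566 0.268] [475. 206.] -64.6 zmax 0.121 rgb [115. 111. 112.]
side [353. 123.] 107 [0.765 0.27 ] [44. 31.] -30.5 zmax 0.042 rgb [58. 52. 47.]
side [429. 183.] 876 [ 0.878 -0.021] [306.  37.] -88.6 zmax 0.028 rgb [217. 213. 211.]
side [225. 171.] 816 [0.34  0.225] [197.  78.] -77.8 zmax 0.051 rgb [152. 138. 104.]
side [363. 233.] 2632 [ 0.624 -0.139] [225. 118.] 79.7 zmax 0.061 rgb [97. 93. 90.]
side [278. 216.] 258 [0.443 0.006] [90. 34.] 3.9 zmax 0.019 rgb [187. 135.  92.]
side [511. 287.] 2189 [ 0.908 -0.417] [373.  49.] 83.7 zmax 0.053 rgb [176. 172. 171.]
side [293. 233.] 406 [ 0.467 -0.065] [143.  34.] -18.0 zmax 0.019 rgb [148.  130.5 112. ]
side [427. 259.] 1285 [ 0.74  -0.285] [109.  80.] 38.1 zmax 0.09 rgb [141. 135. 127.]
side [297. 259.] 400 [ 0.458 -0.154] [141
[... 1101 characters left out ...]
2 rgb [39. 44. 46.]
scene [475. 308.] 1397 [0.54  0.314] [362. 198.] -64.6 zmax 0.02 rgb [75. 78. 90.]
scene [587. 318.] 1475 [0.512 0.585] [208.  30.] -0.1 zmax 0.132 rgb [34. 38. 40.]
scene [250. 307.] 965 [ 0.735 -0.289] [135.  80.] 34.8 zmax 0.092 rgb [93. 94. 91.]
scene [391. 314.] 482 [0.652 0.079] [46. 45.] -31.2 zmax 0.124 rgb [38.  33.5 30.5]
scene [186. 354.] 1619 [ 0.898 -0.415] [372.  38.] 83.5 zmax 0.055 rgb [172. 175. 177.]
scene [408. 363.] 732 [0.778 0.15 ] [60. 59.] 54.2 zmax 0.104 rgb [146.  143.5 149. ]
scene [504. 410.] 7666 [0.83  0.418] [303. 174.] -84.3 zmax 0.108 rgb [15. 15. 14.]
scene [331. 390.] 1432 [ 0.882 -0.021] [301.  35.] -88.3 zmax 0.029 rgb [174. 176. 178.]
```

View pics/ortho0.png

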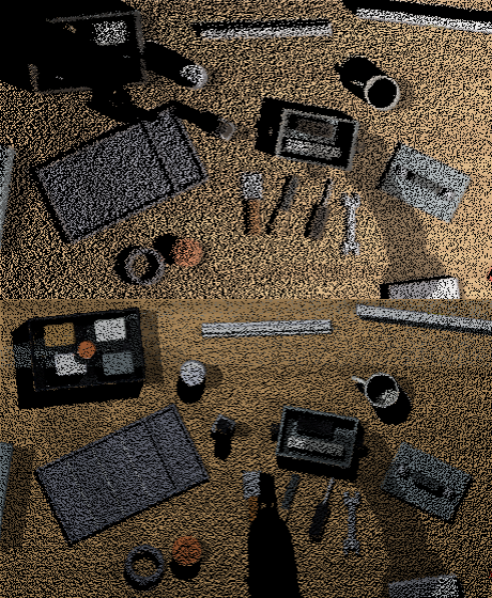

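The top view shows the tray at left with its key bay at the right (−y) end, next to the key. The box at right centre has its contents inside. The grey cover is at right. Now a close look at the cover and the box.

Run:
```python
from h import *
def go(p,th): 
    env.move_to(np.array(p),down(np.radians(th))); print(env.state()["clock"],env.state()["tcp_pos"].round(4))
W=[]
for nm,p,th in (("cover",[.52,-.393,.24],-26.5),("box",[.623,-.138,.24],-12)):
    go(p,th); im,d,c=snap("wrist"); P=cloud("wrist",d,c=c); np.savez(f"w_{nm}.npz",im=im,d=d,P=P); W.append(im)
    print(nm, "table z",np.median(P[...,2][abs(P[...,2])<.01]))
    for lo,hi in ((.011,.021),(.030,.040),(.040,.052),(.052,.07)):
        m=((P[...,2]>lo)&(P[...,2]<hi)&(np.linalg.norm(P[...,:2]-p[:2],axis=2)<.13)).astype(np.uint8)
        N,L,S,C=cv2.connectedComponentsWithStats(m)
        for i in range(1,N):
            if S[i,4]>80: k=L==i; a=rect(P[k][:,:2]); print(lo,C[i].round(),S[i,4],a[0].round(4),np.round(a[1],1),round(a[2],1),np.median(P[k][:,2]).round(4))
cv2.imwrite("pics/w1.png",np.hstack([cv2.resize(w,(400,300)) for w in W])[...,::-1])
```

```text
1.6583 [ 0.5216 -0.3908  0.2401]
cover table z 0.00035498020546340103
0.011 [320. 203.] 16507 [ 0.5205 -0.3897] [179.9 120.4] 63.8 0.0163
0.03 [319. 154.] 427 [ 0.5472 -0.3357] [20.  19.9] 57.0 0.0342
0.03 [320. 269.] 339 [ 0.4943 -0.4432] [20.3 19.8] 49.9 0.0342
0.04 [320. 216.] 1312 [ 0.5209 -0.389 ] [65.2 19.2] 63.4 0.0462
2.775 [ 0.6224 -0.1408  0.24  ]
box table z 0.0004490991840583325
0.011 [324. 236.] 766 [ 0.6253 -0.1371] [166.6 106.6] 79.8 0.0159
0.011 [216. 177.] 483 [ 0.5222 -0.0822] [31.5 18. ] -19.2 0.0123
0.011 [227. 253.] 166 [ 0.5089 -0.1663] [32.4  8.4] -17.0 0.0128
0.03 [309. 104.] 113 [ 0.6346 -0.0366] [19.2  5.7] 76.6 0.0376
0.03 [329. 104.] 129 [ 0.6519 -0.0398] [20.2  6.7] 81.8 0.0378
0.03 [339. 253.] 674 [ 0.6252 -0.1373] [166.6 106.5] 79.7 0.035
0.03 [268. 185.] 195 [ 0.5774 -0.1038] [117.7   0.7] 79.6 0.0353
0.03 [347. 197.] 2374 [ 0.6517 -0.1313] [80.2 30. ] 79.6 0.0323
0.04 [319. 104.] 354 [ 0.6433 -0.0384] [19.9 15.6] 78.1 0.0416
0.04 [340. 252.] 961 [ 0.6253 -0.1371] [167.2 106.7] 79.6 0.0461
0.04 [266. 181.] 252 [ 0.5781 -0.1006] [112.2   4.6] 77.5 0.0458
0.04 [326. 307.] 134 [ 0.6067 -0.2388] [15.2 12.7] -10.8 0.0416
0.052 [323. 208.] 4167 [ 0.6254 -0.137 ] [176.6 116.4] 79.6 0.0601
```

View pics/w1.png

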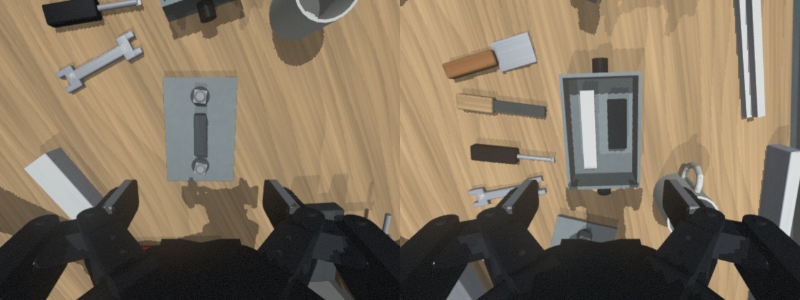

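Left panel: the grey cover in the middle at (200,130) with its two screws, clear to grasp. Right panel: the open box at (600,130) with contents below the rim, and all four tools to its left. Now grasp the cover, lift it, and check how it hangs.

```bash
cat >> h.py <<'E'
def lin(p,th=None,rate=.15,fix=True):
    """straight move, then one correction for steady error"""
    p=np.array(p,float); rot=None if th is None else down(np.radians(th))
    env.move_linear(p,rot,rate=rate)
    if fix:
        env.sleep(.15); e=p-env.state()["tcp_pos"]
        if np.linalg.norm(e)>.0007: env.move_linear(p+e,rot,rate=.05); env.sleep(.15)
def rep(t=""):
    s=env.state(); r=R.from_rotvec(s["eef_rot"]).as_matrix()
    print(t,"t",round(s["clock"],1),s["tcp_pos"].round(4),"th",np.degrees(np.arctan2(r[1,1],r[0,1])).round(2),"tilt",np.degrees(np.arccos(-r[2,2])).round(2),"gap",round(s["finger_gap"],4),"F",s["ft_force"].round(1),"gf",round(s["gripper_force"],1))
E
python3 - <<'E'
from h import *
c=[.5205,-.3897]
env.move_to(np.array([*c,.14]),down(np.radians(-26.3)))
lin([*c,.06],-26.3); rep()
lin([*c,.038],rate=.08); rep()
fingers.grip(0.0,60); rep("grip")
lin([*c,.16]); rep("lift")
b=[.6254,-.137]
env.move_to(np.array([*b,.2]),down(np.radians(-10.4))); lin([*b,.2]); rep("over box")
im,d,cm=snap("wrist"); P=cloud("wrist",d,c=cm); np.savez("w_held.npz",im=im,d=d,P=P)
cv2.imwrite("pics/held.png",cv2.resize(im,(480,360))[...,::-1])
z=P[...,2]
for lo,hi in ((.162,.188),(.052,.068)):
    m=((z>lo)&(z<hi)&(np.linalg.norm(P[...,:2]-b,axis=2)<.14)).astype(np.uint8)
    N,L,S,C=cv2.connectedComponentsWithStats(m)
    for i in range(1,N):
        if S[i,4]>80: k=L==i; a=rect(P[k][:,:2]); A=np.c_[P[k],np.ones(k.sum())]; print(lo,C[i].round(),S[i,4],a[0].round(4),np.round(a[1],1),round(a[2],1),np.median(P[k][:,2]).round(4),"slope",np.linalg.lstsq(A[:,[0,1,3]],A[:,2],rcond=None)[0].round(3))
E
```

```text
t 5.2 [ 0.5195 -0.3893  0.0587] th -26.31 tilt 0.01 gap 0.0856 F [-0.7 -0.7  0.6] gf 0.0
 t 5.7 [ 0.5207 -0.3898  0.0381] th -26.3 tilt 0.02 gap 0.0855 F [-0.7  0.6  0.2] gf 0.0
grip t 6.3 [ 0.5209 -0.3899  0.0384] th -26.29 tilt 0.06 gap 0.0195 F [ 1.2 -0.2  2.3] gf 59.4
lift t 7.9 [ 0.5212 -0.3902  0.1614] th -26.3 tilt 0.01 gap 0.0189 F [-0.4  0.8 -7.4] gf 58.8
over box t 9.3 [ 0.6252 -0.1376  0.1999] th -10.45 tilt 0.01 gap 0.0192 F [ 0.2 -0.3 -6.6] gf 58.9
0.162 [320. 191.] 51495 [ 0.6315 -0.1033] [120.8 111.2] -10.5 0.1778 slope [-0.001 -0.     0.179]
0.162 [292. 372.] 166 [ 0.6026 -0.1779] [17.9  4.3] 78.5 0.1777 slope [ 0.056 -0.007  0.143]
0.162 [348. 372.] 166 [ 0.6316 -0.183 ] [17.6  4.7] 78.9 0.1778 slope [-0.02   0.005  0.191]
```

View pics/held.png

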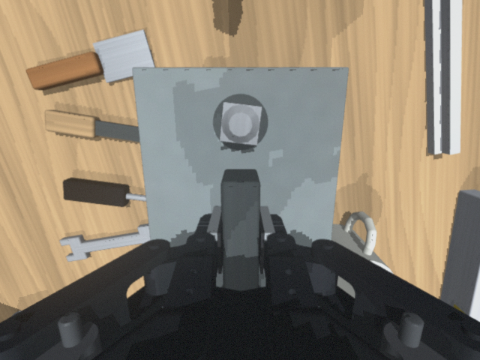

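The held cover hangs level and square: its +y edge is at row 68 and the grip bar is centred at (240,230). It sits centred over the box to within 1 mm, so I lower it.

Run:
```python
from h import *
b=[.6254,-.137]
lin([*b,.105],-10.4,rate=.12); rep()
lin([*b,.0905],rate=.04); rep()
env.move_linear(np.array([*b,.0875]),rate=.02); env.sleep(.2); rep("down")
fingers.grip(.085); rep("open"); env.sleep(.3)
lin([*b,.26],fix=False)
im,d,cm=snap("wrist"); P=cloud("wrist",d,c=cm); np.savez("w_seat.npz",im=im,d=d,P=P); rep()
z=P[...,2]
for lo,hi in ((.060,.072),(.080,.0875),(.090,.102)):
    m=((z>lo)&(z<hi)&(np.linalg.norm(P[...,:2]-b,axis=2)<.14)).astype(np.uint8)
    N,L,S,C=cv2.connectedComponentsWithStats(m)
    for i in range(1,N):
        if S[i,4]>80: k=L==i; a=rect(P[k][:,:2]); A=np.c_[P[k],np.ones(k.sum())]; print(lo,C[i].round(),S[i,4],a[0].round(4),np.round(a[1],1),round(a[2],1),np.median(P[k][:,2]).round(4),"slope",np.linalg.lstsq(A[:,[0,1,3]],A[:,2],rcond=None)[0].round(3))
# key look
k0=[.652,.079]
env.move_to(np.array([.652,.06,.30]),down(np.radians(-10))); rep()
im,d,cm=snap("wrist"); P=cloud("wrist",d,c=cm); np.savez("w_key.npz",im=im,d=d,P=P); z=P[...,2]
cv2.imwrite("pics/key.png",cv2.resize(im,(480,360))[...,::-1])
for lo,hi in ((.115,.13),(.032,.045)):
    m=((z>lo)&(z<hi)&(np.linalg.norm(P[...,:2]-k0,axis=2)<.06)).astype(np.uint8)
    N,L,S,C=cv2.connectedComponentsWithStats(m)
    for i in range(1,N):
        if S[i,4]>30: k=L==i; a=rect(P[k][:,:2]); print(lo,C[i].round(),S[i,4],a[0].round(4),np.round(a[1],1),round(a[2],1),np.median(P[k][:,2]).round(4))
```

```text
t 10.9 [ 0.6247 -0.1368  0.104 ] th -10.4 tilt 0.01 gap 0.0186 F [ 0.3  0.  -8. ] gf 58.8
 t 11.5 [ 0.6256 -0.137   0.0907] th -10.4 tilt 0.03 gap 0.0192 F [ 0.1  0.7 -7.2] gf 58.8
down t 12.0 [ 0.6261 -0.1371  0.0884] th -10.4 tilt 0.1 gap 0.0191 F [-1.8  0.5  4.9] gf 60.2
open t 12.7 [ 0.6254 -0.137   0.0874] th -10.4 tilt 0.0 gap 0.085 F [ 0.5 -0.9 -0.1] gf 0.0
 t 14.3 [ 0.6247 -0.1369  0.2589] th -10.39 tilt 0.13 gap 0.085 F [-0.2 -0.7 -0.4] gf 0.0
0.06 [322. 208.] 19555 [ 0.6257 -0.1369] [180.3 120.2] 79.7 0.0663 slope [-0.001  0.     0.067]
0.08 [322. 154.] 513 [ 0.6365 -0.0778] [19.9 19.9] -17.4 0.0843 slope [ 0.    -0.009  0.083]
0.08 [322. 280.] 402 [ 0.6149 -0.1957] [20.7 20. ] 65.4 0.084 slope [-0.016 -0.038  0.087]
0.09 [322. 222.] 1600 [ 0.6256 -0.1364] [65.2 19.5] 80.2 0.0962 slope [-0.001 -0.003  0.097]
 t 15.1 [0.6518 0.057  0.2993] th -10.15 tilt 0.19 gap 0.0852 F [ 0.9 -0.1 -0. ] gf 0.0
0.115 [314. 194.] 902 [0.6495 0.082 ] [27.9 27.8] -30.4 0.1219
0.032 [314. 175.] 460 [0.6494 0.0823] [41.8 41.5] -30.7 0.0381
```

View pics/key.png

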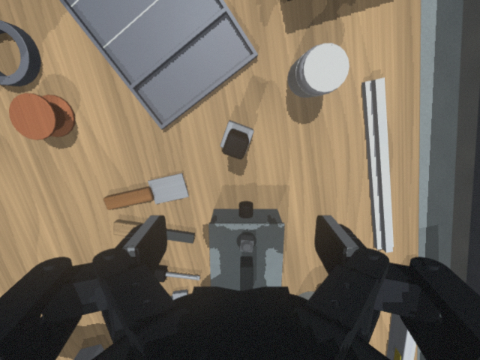

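The view shows the key at (237,140) standing on its own, the tray's key bay at (195,70), and the seated cover at (246,250). The cover is level and within 1 mm of centre. Before turning, I check whether the socket's corners clear the grip bar.

Run:
```python
from h import *
f=np.load("w_key.npz"); P=f["P"]; q=P[(P[...,2]>.030)&(P[...,2]<.045)]; c=np.array([.6495,.0822]); a=np.radians(-30.6)
Rm=np.array([[np.cos(a),np.sin(a)],[-np.sin(a),np.cos(a)]])
def prof(q,c,a):
    Rm=np.array([[np.cos(a),np.sin(a)],[-np.sin(a),np.cos(a)]]); return (q[:,:2]-c)@Rm.T*1000
l=prof(q,c,a); l=l[np.linalg.norm(l,axis=1)<35]
r=np.linalg.norm(l,axis=1); print("socket far pts",l[np.argsort(-r)[:8]].round(1))
for x in (12,15,17,18,19,20,21): 
    k=abs(abs(l[:,0])-x)<.5; print(x,abs(l[k,1]).max().round(1) if k.any() else None)
f=np.load("w_seat.npz"); P=f["P"]; q=P[(P[...,2]>.085)&(P[...,2]<.102)]; l=prof(q,np.array([.6257,-.1369]),np.radians(-10.4))
for x in (0,3,6,7,8,9,10): 
    k=(abs(l[:,0]-x)<.5); print("bar",x,l[k,1].max().round(1),l[k,1].min().round(1))
q=P[(P[...,2]>.07)&(P[...,2]<.085)]; l=prof(q,np.array([.6257,-.1369]),np.radians(-10.4)); k=(abs(l[:,0])<11)&(abs(l[:,1])<45); print("bar low",l[k,1].max() if k.any() else None)
env.move_to(np.array([.62,.08,.20]),down(np.radians(-30.5)))
im,d,cm=snap("wrist"); P=cloud("wrist",d,c=cm)
q=P[(P[...,2]>.115)&(P[...,2]<.13)]; q=q[np.linalg.norm(q[:,:2]-c,axis=1)<.05]; print(rect(q[:,:2]))
q=P[(P[...,2]>.03)&(P[...,2]<.045)]; q=q[np.linalg.norm(q[:,:2]-c,axis=1)<.04]; print(rect(q[:,:2])); l=prof(q,c,a); print(np.linalg.norm(l,axis=1).max())
cv2.imwrite("pics/key2.png",im[40:360,120:520][...,::-1])
```

```text
socket far pts [[-19.9  20.3]
 [-20.3 -19.6]
 [ 19.2  20.6]
 [-18.8  20.8]
 [-20.5  19. ]
 [-20.7 -18.6]
 [-18.8 -20.4]
 [ 19.5  19.6]]
12 20.3
15 20.8
17 20.7
18 20.1
19 20.8
20 20.3
21 19.0
bar 0 67.4 -65.6
bar 3 67.4 -65.9
bar 6 63.2 -64.0
bar 7 63.2 -60.6
bar 8 61.5 -31.4
bar 9 32.8 -31.9
bar 10 32.0 -30.4
bar low 33.267942872041715
(array([0.64989026, 0.08214741]), (27.80354118347168, 27.627809524536133), -30.763690948486328)
(array([0.6498634 , 0.08209594]), (41.78376007080078, 41.72282028198242), 59.524940490722656)
28.581449635128017
```

View pics/key2.png

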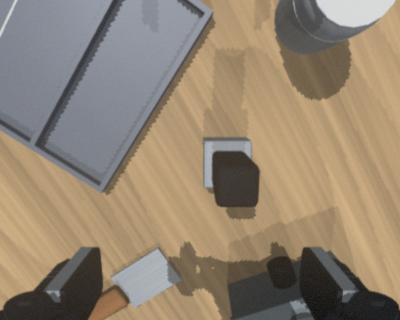

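Top-centre of this view: socket (228,165) and handle (237,180), free on all sides. The socket's corners will pass the bar end within about 2 mm, so I'll bias the key outward while turning. Now grip the key and stand it on screw A.

Run:
```python
from h import *
k=[.6499,.0821]; A=[.6366,-.0779]
for th0 in (-30.5,59.5,-120.5):
    o=[]
    for dth in (0,13,-30,-60):
        q=env.ik(np.array([*A,.18]),down(np.radians(th0+dth))); o.append(None if q is None else round(q[6],2))
    print(th0,o)
env.move_to(np.array([*k,.20]),down(np.radians(-30.6)))
lin([*k,.12],-30.6); lin([*k,.098],rate=.08); rep()
fingers.grip(0.0,110); rep("grip")
lin([*k,.26]); rep("lift")
env.move_to(np.array([*A,.26]),down(np.radians(-17.4))); lin([*A,.25],-17.4); rep("over A")
lin([*A,.189],rate=.1); rep("above head")   # socket mouth at ~.091 (head tip .086)
```

```text
-30.5 [np.float64(-0.54), np.float64(-0.37), np.float64(-0.93), np.float64(-1.33)]
59.5 [np.float64(0.66), np.float64(0.85), np.float64(0.26), np.float64(-0.15)]
-120.5 [np.float64(-1.72), np.float64(-1.55), np.float64(-2.11), np.float64(-2.51)]
 t 17.8 [0.6501 0.0821 0.0981] th -30.6 tilt 0.02 gap 0.085 F [ 0.3  0.2 -0.1] gf 0.0
grip t 18.4 [0.6504 0.082  0.0984] th -30.61 tilt 0.07 gap 0.0269 F [ 0.5 -0.2  1.8] gf 108.7
lift t 20.1 [0.6504 0.0822 0.261 ] th -30.6 tilt 0.0 gap 0.0269 F [-0.1  0.9 -3.2] gf 108.3
over A t 21.6 [ 0.6364 -0.0788  0.2499] th -17.41 tilt 0.01 gap 0.0267 F [ 0.2  0.3 -3. ] gf 108.3
above head t 22.9 [ 0.636  -0.0778  0.1881] th -17.4 tilt 0.01 gap 0.0265 F [-0.1  0.6 -3.3] gf 108.3
```

```bash
cat >> h.py <<'E'
def descend(xy,z0,z1,step=.004,fmax=12):
    z=z0
    while z>z1+1e-6:
        z=max(z-step,z1); env.move_linear(np.array([*xy,z]),rate=.05); f=env.state()["ft_force"][2]
        if f>fmax: print("stop at",z,f); break
    env.sleep(.25); rep("desc"); return z
E
python3 - <<'E'
from h import *
A=np.array([.6366,-.0779])
descend(A,.188,.1645); print(env.state()["moment"])
E
```

```text
desc t 24.7 [ 0.6364 -0.0779  0.1644] th -17.4 tilt 0.02 gap 0.0267 F [ 0.7 -0.  -2.7] gf 108.3
[ 0.06825437 -0.006343   -0.01027472]
```

```bash
cat >> h.py <<'E'
YAW=-10.4
def turn(S,z,th,end,sgn,bias=.0015,step=5,mmax=2.0):
    """sgn: +1 for the +y screw; bias outwards where the socket's corner passes the bar"""
    u=sgn*np.array([-np.sin(np.radians(YAW)),np.cos(np.radians(YAW))])
    while th>end:
        th-=step; phi=abs(th-YAW+45); b=bias*np.clip((35-phi)/12,0,1)
        env.move_to(np.array([*(S+u*b),z]),down(np.radians(th))); s=env.state()
        print(round(th-YAW,1),"F",s["ft_force"].round(1),"M",s["moment"].round(2),"d",((s["tcp_pos"][:2]-S)*1000).round(1),"t",round(s["clock"],1))
        if abs(s["moment"][2])>mmax or np.abs(s["ft_force"]).max()>35: print("STOP"); break
    return th
E
python3 - <<'E'
from h import *
A=np.array([.6366,-.0779])
turn(A,.1645,-17.4,-70,1)
rep()
E
```

```text
-12.0 F [-0.2  0.  -2.3] M [-0.06 -0.01  0.  ] d [0.  0.3] t 24.9
-17.0 F [ 1.3 -1.4 -3.5] M [-0.27 -0.2   0.03] d [0.4 0.5] t 25.2
-22.0 F [ 0.7 -2.1 -3.7] M [-0.69 -0.33  0.04] d [0.5 0.6] t 25.4
-27.0 F [ 3.5 -2.8 -6.1] M [-0.94 -0.82  0.42] d [1.  0.9] t 25.7
-32.0 F [ 0.7 -1.6 -2.4] M [-0.74 -0.3  -0.3 ] d [0.1 1.6] t 25.9
-37.0 F [ 2.2 -1.4 -2. ] M [-0.74 -0.73 -0.08] d [0.8 1.5] t 26.2
-42.0 F [ 3.8 -1.9 -1.3] M [-0.73 -0.95 -0.14] d [0.9 1.7] t 26.4
-47.0 F [ 2.9 -1.7  0.2] M [-0.62 -0.95 -0.27] d [0.9 1.6] t 26.7
-52.0 F [ 3.2 -1.4  1.4] M [-0.57 -1.04 -0.25] d [0.8 1.5] t 26.9
-57.0 F [ 4.6 -1.8  0.6] M [-0.61 -1.23  0.03] d [0.9 1.4] t 27.2
-62.0 F [ 4.8 -2.1  0.1] M [-0.87 -1.29  0.05] d [0.7 1. ] t 27.4
 t 27.4 [ 0.6373 -0.0769  0.1646] th -72.25 tilt 0.08 gap 0.027 F [ 4.8 -2.1  0.1] gf 109.9
```

Run:
```python
from h import *
A=np.array([.6366,-.0779])
th=turn(A,.1645,-72.4,-104,1,step=4,mmax=.8); env.sleep(.3); rep(); print(env.state()["moment"])
```

```text
-66.0 F [ 5.4 -3.8 -0.7] M [-0.86 -1.2   0.01] d [0.4 0.6] t 27.7
-70.0 F [ 3.4 -4.1 -0.7] M [-1.03 -1.03 -0.09] d [0.  0.2] t 27.9
-74.0 F [ 4.4 -3.4  0.1] M [-1.01 -1.04 -0.02] d [-0.   0.1] t 28.2
-78.0 F [ 4.  -3.1 -0.3] M [-0.99 -1.09  0.03] d [ 0. -0.] t 28.4
-82.0 F [ 4.9 -3.3 -1. ] M [-0.93 -1.23  0.04] d [ 0.2 -0.2] t 28.7
-86.0 F [ 4.2 -3.6 -1.2] M [-1.07 -1.25  0.37] d [ 0.3 -0.4] t 28.9
-90.0 F [ 4.7 -4.8  0.1] M [-1.25 -1.28  1.1 ] d [ 0.4 -0.5] t 29.2
STOP
 t 29.5 [ 0.637  -0.0784  0.1645] th -100.04 tilt 0.1 gap 0.0269 F [ 4.9 -4.6 -1.3] gf 109.9
[-1.23277807 -1.21266798  1.11241947]
```

Run:
```python
from h import *
A=np.array([.6366,-.0779]); B=np.array([.6148,-.1959])
env.move_to(np.array([*A,.1645]),down(np.radians(-82.4))); rep("relieved")
lin([*A,.26],-82.4,fix=False); rep("up")
env.move_to(np.array([*B,.26]),down(np.radians(-24.6))); lin([*B,.25],-24.6)
lin([*B,.189],rate=.1); descend(B,.188,.1645); print(env.state()["moment"])
```

```text
relieved t 29.8 [ 0.6357 -0.0772  0.1643] th -82.59 tilt 0.16 gap 0.0266 F [ 0.9 -0.6  1.6] gf 110.0
up t 30.6 [ 0.6352 -0.0772  0.2585] th -82.41 tilt 0.23 gap 0.0268 F [-0.2 -0.7 -4. ] gf 109.5
stop at 0.176 19.922096111597885
desc t 34.2 [ 0.6152 -0.1959  0.1794] th -24.62 tilt 0.12 gap 0.0268 F [-4.7  1.2 18.9] gf 112.3
[ 0.6568201   1.71710157 -0.03609342]
```

Run:
```python
from h import *
B=np.array([.6148,-.1959])
lin([*B,.25],-24.6); rep()
im,d,c=snap("wrist"); P=cloud("wrist",d,c=c)
q=P[(P[...,2]>.08)&(P[...,2]<.087)]; 
z=P[...,2]; st=env.state()
m=((z>.14)&(z<.24)&(np.linalg.norm(P[...,:2]-B,axis=2)<.045)).astype(np.uint8)
# points near in height: socket top expected z=.25-.098+.038=.190
m2=((z>.18)&(z<.197)&(np.linalg.norm(P[...,:2]-B,axis=2)<.04))
print(m2.sum()); 
if m2.sum()>20:
    a=rect(P[m2][:,:2]); print(a, np.median(P[m2][:,2]))
hm=((z>.074)&(z<.0875)&(np.linalg.norm(P[...,:2]-B,axis=2)<.03)); print("headB",hm.sum(), rect(P[hm][:,:2]) if hm.sum()>20 else "")
hm=((z>.078)&(z<.0875)&(np.linalg.norm(P[...,:2]-[.6366,-.0779],axis=2)<.02)); print("headA",hm.sum(), rect(P[hm][:,:2]) if hm.sum()>20 else "")
i2,d2,c2=snap("side"); P2=cloud("side",d2,c=c2); k=(P2[...,2]>.145)&(P2[...,2]<.192)&(np.linalg.norm(P2[...,:2]-B,axis=2)<.045); v,u=np.where(k); print("side px",u.min(),u.max(),v.min(),v.max())
s=cv2.resize(i2[max(0,v.mean().astype(int)-50):,:][:100,max(0,u.mean().astype(int)-50):][:,:100],(400,400),interpolation=cv2.INTER_CUBIC)
cv2.imwrite("pics/stuck.png",np.hstack([im[60:460,120:520],s])[...,::-1]); np.savez("stuck.npz",im=im,d=d,P=P,i2=i2,P2=P2)
```

```text
t 35.4 [ 0.6157 -0.1962  0.2516] th -24.6 tilt 0.01 gap 0.0263 F [-0.4  0.  -2.7] gf 109.5
2031
(array([ 0.61839697, -0.18963989]), (42.06166458129883, 28.047208786010742), -24.681556701660156) 0.19128540154984244
headB 132 (array([ 0.61567499, -0.18732988]), (19.96879005432129, 4.2362751960754395), -23.576614379882812)
headA 655 (array([ 0.63401105, -0.07678578]), (20.155765533447266, 20.018098831176758), -82.13932466506958)
side px 363 380 203 226
```

View pics/stuck.png

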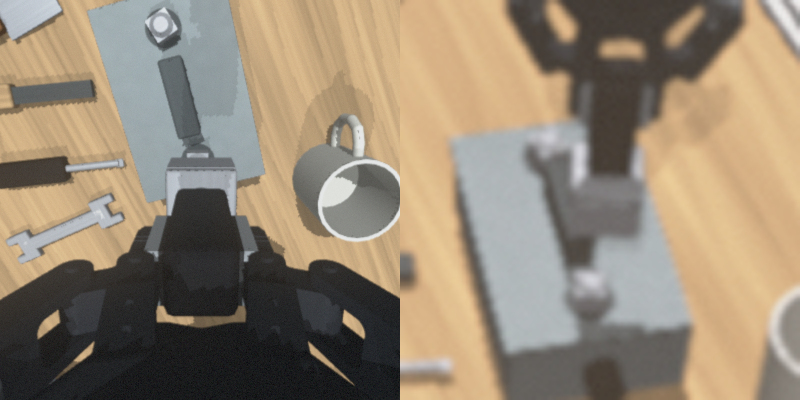

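The left panel shows head A at (163,25) and the key centred in the jaws at (200,180). Head B is mostly hidden behind the key. The cover has slid about 2.5 mm within its play, so I re-measure it from the bar and plate.

```bash
cat >> h.py <<'E'
def coverfit(P):
    """cover pose from plate side edges, bar, using known rough pose"""
    c0=np.array([.6257,-.1369]); z=P[...,2]; n=np.linalg.norm(P[...,:2]-c0,axis=2)
    k=(z>.0905)&(z<.102)&(n<.05); a=rect(P[k][:,:2]); print("bar",k.sum(),a[0].round(4),np.round(a[1],1),round(a[2],2))
    k=(z>.060)&(z<.0715)&(n<.125); a2=rect(P[k][:,:2]); print("plate",k.sum(),a2[0].round(4),np.round(a2[1],1),round(a2[2],2),"z",np.median(P[k][:,2]).round(4))
    for s in (1,-1):
        h=c0+s*.06*np.array([.1805,.9836]); k=(z>.0795)&(z<.0875)&(np.linalg.norm(P[...,:2]-h,axis=2)<.021)
        if k.sum()>30: r=rect(P[k][:,:2]); print("head",s,k.sum(),r[0].round(4),np.round(r[1],1),round(r[2],1))
E
python3 - <<'E'
from h import *
# look clear of the key: from beyond the -y end, camera sees both heads
env.move_to(np.array([.595,-.235,.27]),down(np.radians(-10.4)))
im,d,c=snap("wrist"); P=cloud("wrist",d,c=c); coverfit(P); rep()
cv2.imwrite("pics/b2.png",cv2.resize(im,(400,300))[...,::-1])
E
```

```text
bar 1955 [ 0.6232 -0.1356] [65.6 20.1] 79.34
plate 22693 [ 0.6226 -0.1384] [175.1 120.3] 79.68 z 0.0663
head 1 637 [ 0.6338 -0.0777] [20.1 20. ] -82.0
head -1 468 [ 0.6123 -0.1949] [20. 20.] -24.1
 t 35.9 [ 0.5949 -0.2353  0.2702] th -10.48 tilt 0.04 gap 0.0266 F [ 0.1  0.9 -3.2] gf 109.5
```

Run:
```python
from h import *
P=np.load("stuck.npz")["P"]; coverfit(P)
```

```text
bar 1971 [ 0.6233 -0.1359] [66.  20.1] 79.61
plate 21721 [ 0.623  -0.1357] [180.2 120.4] 79.65 z 0.0663
head 1 644 [ 0.634  -0.0768] [20.1 20. ] -82.1
head -1 112 [ 0.6157 -0.1874] [20.   4.2] -23.4
```

Run:
```python
from h import *
B=np.array([.6122,-.1948])
lin([*B,.25],-24.4); lin([*B,.189],rate=.1); rep(); z=descend(B,.188,.1645); print(env.state()["moment"])
if z<.166:
    env.sleep(.3); th=turn(B,.1645,-24.4,-104,-1,step=4,mmax=.8); env.sleep(.3); rep()
```

```text
t 38.3 [ 0.6116 -0.1947  0.1881] th -24.4 tilt 0.01 gap 0.0269 F [ 0.4 -0.5 -2.2] gf 109.5
desc t 40.0 [ 0.612  -0.1948  0.1644] th -24.4 tilt 0.02 gap 0.0268 F [-0.3 -0.6 -3.9] gf 109.6
[ 0.06082442  0.00526132 -0.05569738]
-18.0 F [-0.3  0.8 -3. ] M [ 0.25 -0.03  0.03] d [-0.1 -0.6] t 40.6
-22.0 F [ 1.9  2.8 -3.5] M [ 0.66 -0.46  0.03] d [ 0.4 -0.6] t 40.8
-26.0 F [ 2.   2.6 -4.4] M [ 0.71 -0.47  0.29] d [ 0.2 -0.9] t 41.1
-30.0 F [ 3.1 -0.1 -4.3] M [-0.01 -1.07 -0.08] d [ 0.8 -2.4] t 41.3
-34.0 F [ 2.9 -2.4 -4.5] M [-0.43 -1.27  0.32] d [ 0.6 -2.6] t 41.6
-38.0 F [ 4.5 -3.1 -5.6] M [-0.55 -1.33 -0.05] d [ 0.8 -2.9] t 41.8
-42.0 F [ 4.7 -3.7 -4.6] M [-0.7  -1.34  0.08] d [ 0.6 -3.1] t 42.1
-46.0 F [ 4.9 -2.2 -5. ] M [-0.75 -1.41 -0.25] d [ 0.8 -3.2] t 42.3
-50.0 F [ 5.3 -3.5 -4.9] M [-0.87 -1.35 -0.17] d [ 0.6 -3.2] t 42.6
-54.0 F [ 4.2 -2.9 -3.4] M [-0.84 -1.3  -0.12] d [ 0.5 -3.2] t 42.8
-58.0 F [ 4.  -4.7 -4.5] M [-0.93 -1.32 -0.12] d [ 0.5 -3.1] t 43.1
-62.0 F [ 3.8 -3.5 -4.2] M [-0.84 -1.26 -0.06] d [ 0.5 -2.8] t 43.3
-66.0 F [ 4.5 -2.3 -3.7] M [-0.74 -1.35  0.02] d [ 0.6 -2.4] t 43.6
-70.0 F [ 4.1 -2.9 -4.5] M [-0.59 -1.4  -0.01] d [ 0.8 -1.7] t 43.8
-74.0 F [ 5.5 -3.3 -4.3] M [-0.77 -1.37  0.04] d [ 0.9 -1.7] t 44.1
-78.0 F [ 4.9 -3.8 -4.7] M [-1.02 -1.38  0.04] d [ 0.9 -1.6] t 44.3
-82.0 F [ 3.7 -4.1 -5.9] M [-1.16 -1.34  0.07] d [ 0.9 -1.6] t 44.6
-86.0 F [ 4.  -3.8 -5. ] M [-1.15 -1.45  0.29] d [ 1.  -1.7] t 44.8
-90.0 F [ 4.9 -4.7 -4.8] M [-1.34 -1.38  0.71] d [ 1.  -1.9] t 45.1
-94.0 F [ 3.  -4.3 -4.4] M [-1.41 -1.27  1.21] d [ 1.  -1.9] t 45.3
STOP
 t 45.6 [ 0.6132 -0.1967  0.165 ] th -104.05 tilt 0.26 gap 0.0266 F [ 4.7 -4.9 -4.2] gf 109.6
```

Run:
```python
from h import *
p=env.state()["tcp_pos"][:2]
env.move_to(np.array([*p,.1645]),down(np.radians(-82.4))); rep("relieved"); p=env.state()["tcp_pos"][:2]
lin([*p,.26],-82.4,fix=False)
env.move_to(np.array([.595,-.235,.27]),down(np.radians(-10.4)))
im,d,c=snap("wrist"); P=cloud("wrist",d,c=c); coverfit(P); rep()
env.move_to(np.array([.55,.27,.36]),down(np.radians(25.4))); rep()
im,d,c=snap("wrist"); P=cloud("wrist",d,c=c); np.savez("w_tray.npz",im=im,d=d,P=P); z=P[...,2]
k=(z>.011)&(z<.021)&(np.linalg.norm(P[...,:2]-[.54,.314],axis=2)<.22)
N,L,S,C=cv2.connectedComponentsWithStats(k.astype(np.uint8))
for i in range(1,N):
    if S[i,4]>100: r=rect(P[L==i][:,:2]); print(C[i].round(),S[i,4],r[0].round(4),np.round(r[1],1),round(r[2],2))
cv2.imwrite("pics/tray.png",cv2.resize(im,(520,390))[...,::-1])
```

```text
relieved t 46.0 [ 0.6125 -0.1965  0.1644] th -82.64 tilt 0.11 gap 0.0268 F [ 1.7 -0.4 -2.6] gf 109.4
bar 1966 [ 0.6254 -0.1374] [66.1 20.1] 77.65
plate 23311 [ 0.6252 -0.1381] [179.6 121.2] 78.05 z 0.0663
head 1 626 [ 0.638  -0.0793] [20.4 19.9] 5.5
head -1 465 [ 0.6125 -0.196 ] [20. 20.] -84.1
 t 47.8 [ 0.5948 -0.2345  0.2693] th -10.45 tilt 0.09 gap 0.0272 F [ 1.  -0.  -3.6] gf 109.6
 t 49.7 [0.5509 0.2679 0.3596] th 25.22 tilt 0.1 gap 0.0268 F [-0.6 -0.7 -2.4] gf 109.6
[331. 119.] 3574 [0.5402 0.3169] [356.1 190.6] -64.63
[197. 125.] 139 [0.3559 0.2817] [76.8 22.1] -63.44
[467. 211.] 277 [0.7506 0.335 ] [117.3   2.1] -84.51
```

View pics/tray.png

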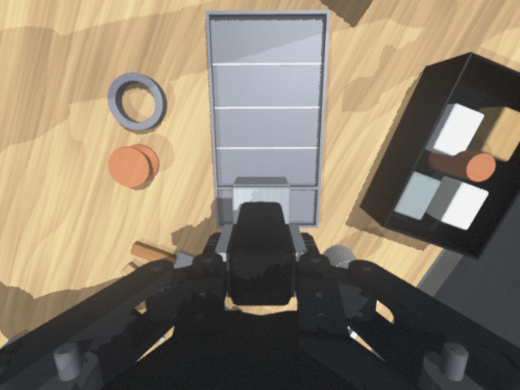

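The view shows the tray with four places above (rows 65, 108 and 148 are the dividing lines) and the key bay at (265,207) near the held key. Cover and screws measure home (about −72° relative to the cover) and level. Next I park the key and look at the tools.

```bash
cat >> h.py <<'E'
TC=np.array([.5402,.3169]); TY=np.radians(25.4)
def tray(x,y): return TC+np.array([np.cos(TY)*x-np.sin(TY)*y,np.sin(TY)*x+np.cos(TY)*y])
E
python3 - <<'E'
from h import *
k=tray(0,-.1385); print(k)
env.move_to(np.array([*k,.22]),down(TY)); lin([*k,.14],25.4); rep()
descend(k,.14,.1015,step=.003,fmax=5)
fingers.grip(.085); env.sleep(.3); lin([*k,.3],fix=False); rep()
im,d,c=snap("wrist"); P=cloud("wrist",d,c=c); z=P[...,2]
for lo,hi in ((.118,.135),(.036,.05)):
    m=(z>lo)&(z<hi)&(np.linalg.norm(P[...,:2]-k,axis=2)<.05); r=rect(P[m][:,:2]); print("key",m.sum(),r[0].round(4),np.round(r[1],1),round(r[2],1),np.median(z[m]).round(4)); dl=r[0]-TC; print("local",(dl@[-np.sin(TY),np.cos(TY)]).round(4))
env.move_to(np.array([.50,-.13,.34]),down(np.radians(0))); rep()
im,d,c=snap("wrist"); P=cloud("wrist",d,c=c); np.savez("w_tools.npz",im=im,d=d,P=P); z=P[...,2]
m=((z>.0055)&(z<.03)&(P[...,0]>.33)&(P[...,0]<.6)&(P[...,1]>-.3)&(P[...,1]<.08)).astype(np.uint8)
N,L,S,C=cv2.connectedComponentsWithStats(m)
for i in range(1,N):
    if S[i,4]>100: q=L==i; r=rect(P[q][:,:2]); print(C[i].round(),S[i,4],r[0].round(4),np.round(r[1],1),round(r[2],2),np.percentile(z[q],90).round(4))
cv2.imwrite("pics/tools.png",im[...,::-1])
E
```

```text
[0.59960752 0.19178806]
 t 51.7 [0.5986 0.1912 0.1385] th 25.4 tilt 0.01 gap 0.0269 F [ 0.2 -0.5 -3.8] gf 109.6
desc t 55.2 [0.6001 0.192  0.1023] th 25.39 tilt 0.08 gap 0.027 F [-1.6  0.9  5. ] gf 110.5
 t 57.5 [0.5991 0.1916 0.2991] th 25.4 tilt 0.11 gap 0.0851 F [-0.1 -0.2 -0.5] gf 0.0
key 870 [0.6006 0.1927] [27.2 27. ] 24.7 0.1258
local -0.1381
key 504 [0.6002 0.1925] [42.1 41.1] 25.3 0.042
local -0.1381
 t 58.9 [ 0.5009 -0.1282  0.3399] th 0.17 tilt 0.08 gap 0.085 F [0.2 1.  1. ] gf 0.0
[303.  87.] 2888 [0.4722 0.0114] [144.8  44. ] 2.7 0.0169
[290. 146.] 1844 [ 0.4682 -0.0633] [144.7  25.9] -19.56 0.017
[371. 193.] 411 [ 0.568  -0.1261] [175.5   0.9] 79.76 0.0277
[277. 209.] 1517 [ 0.4596 -0.1501] [145.1  28.4] -18.38 0.0192
[267. 258.] 1487 [ 0.424  -0.2166] [143.6  36.6] -0.29 0.0113
```

View pics/tools.png

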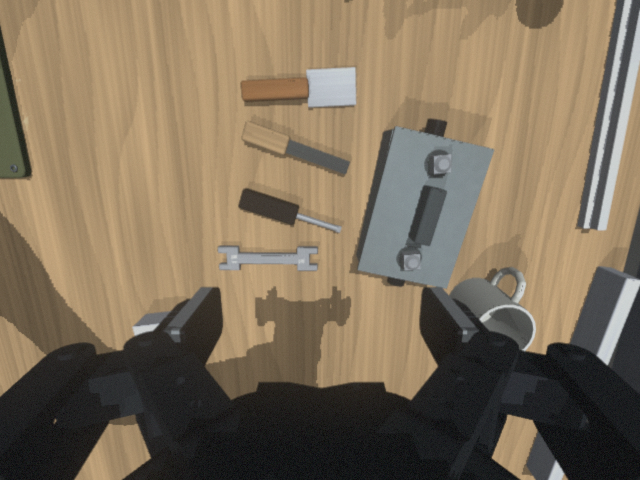

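The tools picture shows the scraper at (300,88), file (297,148), screwdriver (290,210) and spanner (268,258). All handles point left (world −x) and nothing has been knocked yet. The key stands in the bay at local y −0.138. I pack the tools one by one, looking again before each.

```bash
cat >> h.py <<'E'
TOOLS=dict(scraper=(44,-.020,.136,.0215,.034),file=(26,-.024,.071,.0215,.036),spanner=(37,0.,.003,.0195,.030),screwdriver=(28.5,-.022,-.063,.0215,.038))
def find(name,p0):
    """look from above p0; return centre, angle of tool (deg, x axis towards blade, about +x)"""
    env.move_to(np.array([p0[0]+.03,p0[1]-.05,.30]),down(0.)); env.sleep(.1)
    im,d,c=snap("wrist"); P=cloud("wrist",d,c=c); z=P[...,2]
    m=((z>.0055)&(z<.026)&(P[...,0]>.33)&(P[...,0]<.56)&(P[...,1]>-.33)&(P[...,1]<.12)).astype(np.uint8)
    N,L,S,C=cv2.connectedComponentsWithStats(m); best=None
    for i in range(1,N):
        if S[i,4]<300: continue
        q=L==i; r=rect(P[q][:,:2]); e=abs(r[1][0]-145)+abs(r[1][1]-TOOLS[name][0])+100*np.linalg.norm(r[0]-p0)
        if best is None or e<best[0]:
            hz=z[q]>.0125; hc=P[q][hz][:,:2].mean(0)-r[0] if hz.sum()>30 else np.zeros(2); best=(e,r,hc)
    e,r,hc=best; a=r[2]; u=np.array([np.cos(np.radians(a)),np.sin(np.radians(a))])
    if name!="spanner" and hc@u>0: a+=180 if a<0 else -180
    print(name,"e",round(e,1),r[0].round(4),np.round(r[1],1),round(a,1),"handle",(hc@u).round(3)); return r[0],a,e
def pack(name,p0):
    w,g,yp,zg,op=TOOLS[name]; c,a,e=find(name,p0)
    if e>12: print("not sure, stop"); return
    u=np.array([np.cos(np.radians(a)),np.sin(np.radians(a))]); p=c+g*u
    flip=abs(a)>90; ap=a+90 if not flip else a-90; 
    fingers.grip(.050,60)
    env.move_to(np.array([*p,.12]),down(np.radians(ap))); lin([*p,.05],ap); lin([*p,zg],ap,rate=.08); rep("at")
    fingers.grip(0.0,60); rep("grip"); lin([*p,.10],ap,fix=False); rep("lift")
    if env.state()["finger_gap"]<.008: print("missed"); return
    t=tray(-g if flip else g,yp); 
    env.move_to(np.array([*p,.20]),down(np.radians(ap))); env.move_to(np.array([*t,.20]),down(TY+np.pi/2)); lin([*t,.06],115.4); rep("over")
    lin([*t,zg+.0055],115.4,rate=.06); rep("down"); fingers.grip(op); env.sleep(.2); lin([*t,.20],115.4,fix=False); rep("done")
E
python3 - <<'E'
from h import *
pack("scraper",np.array([.4722,.0114]))
E
```

```text
scraper e 0.4 [0.472  0.0113] [144.7  44. ] 2.7 handle -0.029Traceback (most recent call last):
  File "<stdin>", line 2, in <module>
  File "h.py", line 92, in pack
    env.move_to(np.array([*p,.12]),down(np.radians(ap))); lin([*p,.05],ap); lin([*p,zg],ap,rate=.08); rep("at")
                                                                            ~~~^^^^^^^^^^^^^^^^^^^^^
  File "h.py", line 38, in lin
    env.move_linear(p,rot,rate=rate)
    ~~~~~~~~~~~~~~~^^^^^^^^^^^^^^^^^
bench.PlanningError: the arm cannot follow that straight line within its joint ranges
```

Run:
```python
from h import *
rep()
for th in (92.7,-87.3):
    for z in (.12,.05,.03,.0215):
        q=env.ik(np.array([.452,.0104,z]),down(np.radians(th))); print(th,z,None if q is None else q.round(2))
for p in ((.447,-.055,-109.6),(.439,-.143,-108.4),(.424,-.217,-90.3),(*tray(-.02,.136),-64.6),(*tray(-.022,-.063),-64.6),(*tray(-.02,.136),115.4)):
    for th in (p[2],p[2]+180):
        q=env.ik(np.array([*p[:2],.024]),down(np.radians(th))); print(th,None if q is None else q.round(2))
```

```text
t 62.0 [0.4512 0.0104 0.0491] th 92.73 tilt 0.01 gap 0.0498 F [-0.6 -0.3 -1.2] gf 0.0
92.7 0.12 [ 0.11  0.73 -0.37  2.18  0.76  0.36  0.72]
92.7 0.05 [-0.07  0.87 -0.09  2.21  0.83  0.09  0.66]
92.7 0.03 [-0.01  0.91 -0.19  2.21  1.4   0.16  0.09]
92.7 0.0215 [ 0.25  1.   -0.62  2.2   1.5   0.51  0.01]
-87.3 0.12 [-0.26  0.73  0.22  2.2  -0.6   0.27 -1.03]
-87.3 0.05 [-0.14  0.87  0.02  2.22 -0.22  0.06 -1.42]
-87.3 0.03 None
-87.3 0.0215 None
-109.6 None
70.4 [ 0.51  1.06 -0.83  2.2   1.5   0.7  -0.23]
-108.4 None
71.6 [ 0.25  0.93 -0.05  2.19  0.94  0.05  0.53]
-90.3 [ 0.37  0.93  0.02  2.15 -0.21  0.07 -1.  ]
89.7 [ 0.55  0.94 -0.29  2.14  1.22  0.25  0.74]
-64.6 [-1.03  1.06  0.4   1.68 -0.7   0.55 -1.34]
115.4 [-0.56  1.05 -0.5   1.65  0.76  0.64  0.54]
-64.6 [-0.68  1.02  0.31  1.78 -0.65  0.45 -1.04]
115.4 [-0.26  1.02 -0.45  1.75  0.77  0.56  0.82]
115.4 [-0.56  1.05 -0.5   1.65  0.76  0.64  0.54]
295.4 [-1.03  1.06  0.4   1.68 -0.7   0.55 -1.34]
```

```bash
python3 - <<'E'
s=open('h.py').read()
s=s.replace('''    env.move_to(np.array([*p,.12]),down(np.radians(ap))); lin([*p,.05],ap); lin([*p,zg],ap,rate=.08); rep("at")''',
'''    approach(p,ap,zg); rep("at")''')
s=s.replace("def pack(","""def approach(p,ap,zg):
    env.move_to(np.array([*p,.12]),down(np.radians(ap)))
    q=env.ik(np.array([*p,zg]),down(np.radians(ap))); q=q.copy(); q[1]-=.3; env.set_joints(q)   # elbow pose that suits the low grasp
    env.move_to(np.array([*p,.10]),down(np.radians(ap))); print("q",env.state()["joint_pos"].round(2))
    lin([*p,.05],ap); lin([*p,zg],ap,rate=.08)
def pack(""")
open('h.py','w').write(s)
E
python3 - <<'E'
from h import *
lin([.4516,.0104,.12],fix=False)
pack("scraper",np.array([.4722,.0114]))
E
```

```text
scraper e 0.5 [0.4718 0.0114] [144.6  43.9] 2.7 handle -0.029
q [ 0.24  0.82 -0.6   2.18  1.09  0.48  0.38]
at t 67.7 [0.4521 0.0105 0.0219] th 92.69 tilt 0.04 gap 0.0501 F [-0.6  0.2 -0.4] gf 0.0
grip t 68.1 [0.452  0.0103 0.0221] th 92.69 tilt 0.05 gap 0.0221 F [-1.  -0.9  5.3] gf 59.3
lift t 68.7 [0.4517 0.0101 0.0997] th 92.67 tilt 0.02 gap 0.0223 F [-0.4 -0.4 -0.9] gf 58.9
over t 72.4 [0.4634 0.4306 0.059 ] th 115.4 tilt 0.0 gap 0.022 F [ 0.5  0.3 -1.2] gf 58.9
down t 73.2 [0.4637 0.4312 0.0266] th 115.4 tilt 0.01 gap 0.0224 F [-0.3 -0.2 -0.5] gf 58.9
done t 75.0 [0.4635 0.4305 0.1989] th 115.41 tilt 0.11 gap 0.034 F [-0.6  0.7 -0.9] gf 0.0
```

Run:
```python
from h import *
pack("file",np.array([.4682,-.0633]))
```

```text
file e 0.2 [ 0.4682 -0.0633] [145.   26.1] -19.4 handle -0.024
q [ 0.51  0.88 -0.82  2.19  1.2   0.65  0.02]
at t 81.1 [ 0.4458 -0.0553  0.0219] th 70.6 tilt 0.04 gap 0.0498 F [-0.5 -0.4 -0. ] gf 0.0
grip t 81.4 [ 0.4456 -0.0555  0.0221] th 70.61 tilt 0.06 gap 0.0246 F [-0.7  0.1  5.1] gf 59.2
lift t 82.1 [ 0.4452 -0.0557  0.0996] th 70.58 tilt 0.04 gap 0.0243 F [ 0.2  0.7 -1.9] gf 59.0
over t 85.8 [0.4877 0.3702 0.059 ] th 115.4 tilt 0.0 gap 0.0241 F [-0.2 -0.  -0.4] gf 59.0
down t 86.6 [0.488  0.3708 0.0267] th 115.4 tilt 0.02 gap 0.024 F [ 0.1 -0.  -1.9] gf 59.0
done t 88.4 [0.4878 0.3701 0.1989] th 115.4 tilt 0.11 gap 0.0361 F [ 0.3  0.4 -0.3] gf 0.0
```

```bash
python3 - <<'E'
from h import *
pack("spanner",np.array([.424,-.2166]))
E
python3 - <<'E'
from h import *
pack("screwdriver",np.array([.4596,-.1501]))
E
```

```text
spanner e 3.3 [ 0.4242 -0.2168] [143.7  35. ] -0.5 handle 0.0
q [ 0.85  0.89 -0.79  2.11  1.12  0.66  0.81]
at t 94.6 [ 0.4245 -0.2168  0.02  ] th 89.46 tilt 0.05 gap 0.0501 F [ 0.3 -0.6  0.4] gf 0.0
grip t 95.0 [ 0.4244 -0.217   0.02  ] th 89.46 tilt 0.06 gap 0.0136 F [-0.9 -0.8  6. ] gf 59.0
lift t 95.7 [ 0.4237 -0.2169  0.0994] th 89.44 tilt 0.05 gap 0.0138 F [-1.  -0.1 -1.6] gf 58.6
over t 99.8 [0.5384 0.3191 0.0589] th 115.4 tilt 0.0 gap 0.0141 F [-0.3  0.1 -1.2] gf 58.7
down t 100.7 [0.5389 0.3197 0.0248] th 115.4 tilt 0.01 gap 0.014 F [ 0.4  1.  -0.8] gf 58.7
done t 102.5 [0.5385 0.319  0.1989] th 115.41 tilt 0.12 gap 0.0297 F [-1.2  0.2  0.2] gf 0.0
screwdriver e 0.9 [ 0.4596 -0.1501] [144.6  28. ] -18.2 handle -0.026
q [ 0.42  0.78 -0.33  2.16  0.79  0.32  0.67]
at t 108.5 [ 0.439  -0.1433  0.0219] th 71.73 tilt 0.06 gap 0.0502 F [ 0.3  0.  -0.1] gf 0.0
grip t 108.8 [ 0.4388 -0.1435  0.0221] th 71.74 tilt 0.06 gap 0.0265 F [-0.3 -0.   5.2] gf 59.7
lift t 109.5 [ 0.4384 -0.1434  0.0996] th 71.73 tilt 0.02 gap 0.026 F [-0.   0.7 -2.2] gf 59.1
over t 113.1 [0.5468 0.2502 0.059 ] th 115.4 tilt 0.0 gap 0.0262 F [-0.1 -0.5 -0.3] gf 59.2
down t 114.0 [0.5473 0.2506 0.0266] th 115.4 tilt 0.02 gap 0.0262 F [-0.7  1.1 -1.6] gf 59.2
done t 115.8 [0.5469 0.25   0.199 ] th 115.4 tilt 0.11 gap 0.0382 F [-0.5 -0.1  0.3] gf 0.0
```

Final check of the tray and the cover.

Run:
```python
from h import *
env.move_to(np.array([.57,.25,.36]),down(TY)); env.sleep(.3); im,d,c=snap("wrist"); P=cloud("wrist",d,c=c); z=P[...,2]
Q=np.stack([(P[...,:2]-TC)@[np.cos(TY),np.sin(TY)],(P[...,:2]-TC)@[-np.sin(TY),np.cos(TY)]],-1)
m=((z>.0085)&(z<.035)&(abs(Q[...,0])<.085)&(Q[...,1]<.17)&(Q[...,1]>-.096)).astype(np.uint8)
N,L,S,C=cv2.connectedComponentsWithStats(m)
for i in range(1,N):
    if S[i,4]>100: q=L==i; r=rect(Q[q]); print(C[i].round(),S[i,4],"local",r[0].round(4),np.round(r[1],1),round(r[2],1),"zmax",np.percentile(z[q],95).round(4))
m=(z>.118)&(z<.14)&(abs(Q[...,0])<.06)&(Q[...,1]<-.1)&(Q[...,1]>-.17); print("key",m.sum(),rect(Q[m]) if m.sum()>20 else "")
cv2.imwrite("pics/end.png",cv2.resize(im,(520,390))[...,::-1])
env.move_to(np.array([.60,-.16,.30]),down(np.radians(-10.4))); env.sleep(.3); im,d,c=snap("wrist"); coverfit(cloud("wrist",d,c=c)); rep()
```

```text
[329.  29.] 3351 local [0.0006 0.1367] [145.1  43.1] -0.1 zmax 0.0216
[318.  84.] 2097 local [0.0004 0.0724] [145.   26.3] 0.1 zmax 0.0213
[322. 138.] 1745 local [-0.0002  0.0043] [143.5  35.4] -0.1 zmax 0.0156
[309. 187.] 1418 local [ 0.0006 -0.0609] [145.   27.1] 0.3 zmax 0.0235
key 575 (array([ 0.00072202, -0.1379288 ]), (27.907005310058594, 26.933732986450195), -0.28656768798828125)
bar 1333 [ 0.6251 -0.1375] [66.1 20.1] 77.51
plate 16511 [ 0.6252 -0.1374] [180.3 120.1] 77.53 z 0.0663
head 1 426 [ 0.6379 -0.0788] [19.9 19.9] 6.1
head -1 337 [ 0.6123 -0.1959] [20.4 19.9] -83.9
 t 119.1 [ 0.6002 -0.1595  0.3001] th -10.35 tilt 0.01 gap 0.0381 F [ 0.4  0.9 -0.1] gf 0.0
```

View pics/end.png

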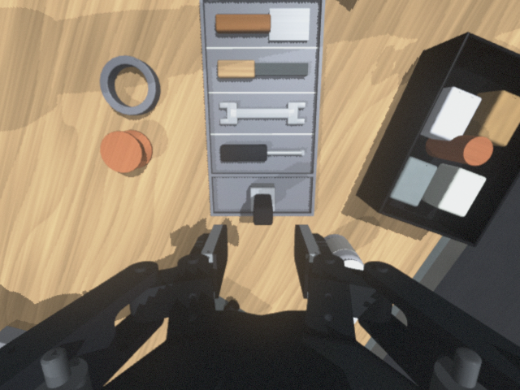

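All four tools lie in their places (rows 23, 69, 113, 153) and the key stands in its bay at (263,200). The cover is seated and both screws are home.

```bash
python3 -c "
from h import *
print(order.job_done())"
```

```text
the job is handed in; nothing more can be done
None
```

The job is handed in. My last camera check showed the cover level on the box, both screws turned home, the key upright in its bay, and all four tools centred in their places. The hand-in returned no verdict.

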